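Slide the cooling stone into its tray recess

ROBOT

A 6-joint arm with a two-finger parallel gripper is mounted at the origin on the work surface. World frame = base frame: x ahead of the robot, y to its left, z up, the work surface at z = 0. Lengths are in m, angles in degrees, forces in N, time in s.
With the tool pointing down it reaches from about 0.35 to 0.875 m from the base axis. Payload 4.2 kg.
Tool frame: the origin (TCP) lies on the centre line of the jaws, within the pads' length; the fingertips stand 19 mm ahead of it and the grasp point (between the pads) is the TCP; z points along the fingers, y is the line along which they close (so a half turn about z gives the same grasp; the last joint's range is limited). The gripper opens to 87 mm and grips with 3 to 60 N. Pads are 19 mm wide; open, the fingers measure 117 mm over their backs; the gripper's body (75 mm by 190 mm) begins 51 mm behind the grasp point.
Start: joints at [83.285, 22.042, 0.453, 0, -68.411, -14.817], TCP at [0.229, 0.581, 0.242] pointing down, gripper open.
Joint ranges: [-179.83, 179.83], [-69.29, 118.12], [-61.27, 80.66], [-181.25, 117.63], [-171.15, -9.14], [-177.46, 177.46]. Speed limits (degrees/s): [159.86, 159.86, 180, 180, 180, 180].

INTERFACE

Orientations are given as a 3x3 rotation matrix whose columns are the frame's x, y, z axes.
In Python, from station import sense, capture, finish_job, search_frame, masks_of gives the robot as it stands.
- The arm moves only by the tool drive_tool, never from a script. Its argument "rows" is a list of rows, each a list of 7 numbers: the opening in per cent of the stroke, from 0 (shut) to 100 (fully open), then the shift along the world's x, y, z in mm, then the turn, a rotation vector about the world's x, y, z in rad. In form: [[fingers, dx, dy, dz, wx, wy, wz], ...]. A call has 1 to 5 rows; each row shifts and turns the commanded pose from where the row before left it; what a row does not reach is not made up. A row lasts 1/12 s, in which the tool goes at most 41.7 mm and 7.16 degrees, less where a joint would pass 70% of its speed; a pose out of reach is approached as far as the arm can. A call is refused whole if a number of a shift passes 41.7 or a number of a turn 0.125, either way. A call with a gripper value outside its range is refused whole. The fingers move at their own pace and stop on an object; the grip force is fixed at half the most. Time passes only in rows, so rows that do not move let the fingers close. It gives the time, the measured TCP pose, the force, the opening and the grip force at its end, in the units of the state.
- sense(): the state, without advancing time (a new reading comes with each control period).
- capture(name): name is "scene" or "top" or "wrist"; returns a dict with "frame" (384x512x3 uint8, red, green, blue), "z_map" (384x512 float32, m along the optical axis (not along the pixel's ray), 0 where there is no reading), "fx", "fy", "cx", "cy" (pixels), "distortion" ([k1, k2, p1, p2, k3] as OpenCV has them; the pictures are not rectified), "R" (3x3) and "t" (3): a world point X has camera coordinates R X + t; the wrist camera has in their place "T_tool_cam" (4x4, takes a point from camera to tool coordinates, whose origin is the TCP and whose axes are the flange's). Camera axes: x right, y down, z forward; pixel columns grow to the right and rows downward; lengths in m; the calibration is good to about 2 mm. A picture is of the moment at which its call begins: read the wrist's pose just before it.
- finish_job(): hands the job in; it is judged then, once.
Trained networks look in a picture, given as the dict that the camera call returned (one of the last four; its "shot" number tells which), for a name from the list of things; names that differ only in an ending like _2 or _b are one class to them, and where a whole thing is asked for, a point or a joint stands for the part that bears it (a point fixed in the world has none). Each returns a list of dicts, best first, with "p" (0 to 1); they miss things now and then, are a little off and sometimes report something else, mostly with a low value. They report only what shows in the picture. A call takes as long as a camera call. They do not tell look-alikes from the thing itself.
- search_frame(label, picture): "xy" ([column, row] in pixels, amid what is visible of it).
- masks_of(label, picture): "region" (384x512 bool, what is visible of it) and "xy" ([column, row] in pixels, amid what is visible of it).
The state is a dict: "time_s": time; "joints": joint angles; "joint_velocities": joint speeds; "effort": joint torques, N m; "tcp_pos": TCP position; "ee_rot": TCP orientation; "wrist_force": force on the tool from outside, world axes, zero at the start; "moment": the same for the moment, N m; "gripper_width": opening from 0.0 (shut) to 1.0 (fully open); "gripper_force": force on a finger pad.
Only numpy, scipy, OpenCV 4.12 (cv2) and the standard library are available. Lean on these libraries where they do the work, as an engineer would, in place of code of your own. Each camera call takes 0.05 s, during which the arm holds its last target. There are 200 camera calls.

TASK

The grey soapstone disc that keeps the butter cool has been set down loose on the birch tray, beside its round recess. Push it along the tray with the fingertips, never lifting it, until it drops into the recess and lies flat and flush with the tray floor. Leave the tray where it stands and do not disturb the egg cup on it, nor the butter bell, the sugar shaker and the pepper mill on the table.

Things in the scene. Friction and masses are not known exactly. Their poses are not given: they have to be found in the camera images.
- stone: the loose soapstone disc, dark grey, round and flat: 90 mm across, 10 mm thick, edges rounded 1.5 mm, about 0.19 kg. Origin: centre of its underside, z up through the disc. At the start it lies flat on the tray floor, its centre 100 to 150 mm from the centre of the recess.
- recess (a point): centre of the floor of the round recess in the tray, axes as the tray's, z up. The recess is 95 mm across and 10 mm deep with upright walls, lined dark brown, with a 24 mm push-out hole in its floor. The tray floor around it is 10 mm above this point: a disc seated here is level with the tray floor, its origin at this point, with 2.5 mm of play all round.
- tray: loose birch tray, 280 mm (its x) by 400 mm (its y), about 1.6 kg, standing on the table at any yaw. Origin: centre of the underside, on the table; the flat tray floor is 20 mm higher. Rims 12 mm thick: long sides 44 mm, end walls with hand slots 64 mm above the origin. Recess at x 0, y -60 mm; the disc starts in the +y half, 60 mm or more clear of the end wall. A sideways push of several newtons slides the tray.
- egg_cup: empty stainless steel egg cup, 47 mm across, 60 mm tall, standing on the tray between the recess and the -y end wall. Origin: centre of its foot, z up.
- butter_bell: closed white porcelain butter bell with a blue band and a knob, 102 mm across, 105 mm tall, standing on the table beside the tray. Origin: centre of its underside, z up.
- sugar_shaker: blue glass sugar shaker with a steel cap and pouring tube, 74 mm across, 156 mm tall, standing on the table beside the tray. Origin: centre of its underside, z up.
- pepper_mill: pepper mill with a steel button on top, 48 mm across, 194 mm tall, standing on the table beside the tray. Origin: centre of its underside, z up.
Things that resemble listed ones, but are neither listed nor needed, are in the scene too. What is shaped like the stone but green or yellow is not meant.

How it is judged:
By the outcome, as a careful person would: the job done as asked, in the order asked, and still so for the second after the job is handed in, with the robot touching nothing.
It also fails if it takes over 40 s, if anything falls off the work surface, if the arm or the gripper's body presses on something with over 40 N, if the wrist force passes 120 N, or if a joint passes its speed limit or range.

## Working session

There is one attempt and no reset: what is moved stays moved. The work goes in short steps, Python scripts to look and compute and a tool call to move; the robot and the scene stay as the last step left them, time stands still between calls to the robot, and variables do not carry over. Pictures are saved under pics/ and viewed, at most 10 in all, crops included, and the job is handed in when it is done.

Besides the shell and the picture viewer there is one more tool, called after ">>>" as name([rows], argument=value, ...), one row to a line, values as JSON. drive_tool: Moves the arm, as the interface text tells. Its arguments: {"type":"object","properties":{"rows":{"type":"array"}},"required":["rows"]}

```bash
mkdir -p pics; cat > h.py <<'E'
import numpy as np, cv2
from station import *
def cam(c):
    K=np.array([[c['fx'],0,c['cx']],[0,c['fy'],c['cy']],[0,0,1]]); return K,np.array(c['distortion'],float)
def pose(c,s=None):
    if 'R' in c: return np.array(c['R']),np.array(c['t'])
    T=np.eye(4);T[:3,:3]=s['ee_rot'];T[:3,3]=s['tcp_pos'];M=np.linalg.inv(T@np.array(c['T_tool_cam']));return M[:3,:3],M[:3,3]
def plane(c,uv,z,s=None):
    "pixels -> world points on height z"
    K,d=cam(c);R,t=pose(c,s)
    p=cv2.undistortPoints(np.array(uv,float).reshape(-1,1,2),K,d)[:,0]
    r=np.c_[p,np.ones(len(p))]@R; o=-R.T@t
    return o+r*((z-o[2])/r[:,2])[:,None]
def depth(c,uv,s=None):
    K,d=cam(c);R,t=pose(c,s);uv=np.array(uv,float).reshape(-1,2)
    p=cv2.undistortPoints(uv.reshape(-1,1,2),K,d)[:,0]
    z=np.array([c['z_map'][int(v),int(u)] for u,v in uv])
    return (np.c_[p,np.ones(len(p))]*z[:,None]-t)@R
def proj(c,X,s=None):
    K,d=cam(c);R,t=pose(c,s)
    return cv2.projectPoints(np.array(X,float).reshape(-1,1,3),cv2.Rodrigues(R)[0],t,K,d)[0][:,0]
def save(c,n): cv2.imwrite('pics/'+n,c['frame'][:,:,::-1])
E
python3 - <<'E'
from h import *
s=sense();print(s['time_s'],s['tcp_pos'],np.round(s['ee_rot'],3).tolist())
for n in ('top','scene'):
    c=capture(n);save(c,n+'.png')
    for l in ('stone','recess','tray','egg_cup','butter_bell','sugar_shaker','pepper_mill'):
        try: r=masks_of(l,c)
        except Exception as e: print(l,e);continue
        for q in r[:4]:
            v,u=np.nonzero(q['region']&(c['z_map']>0))
            P=depth(c,np.c_[u,v]) if len(u) else np.zeros((1,3))
            print(n,l,round(q['p'],2),np.round(q['xy']),len(u),np.round(np.median(P,0),3),np.round(P.min(0),3),np.round(P.max(0),3))
E
```

```text
0.0 [0.2291566  0.5808859  0.24047165] [[0.93, -0.367, -0.001], [-0.367, -0.93, -0.002], [0.0, 0.002, -1.0]]
top stone 0.82 [337. 245.] 901 [ 0.432 -0.242  0.01 ] [ 0.389 -0.29  -0.003] [ 0.478 -0.198  0.015]
top stone 0.77 [243. 221.] 912 [0.504 0.008 0.031] [ 0.457 -0.035  0.016] [0.548 0.055 0.036]
top stone 0.58 [144. 255.] 926 [0.412 0.279 0.011] [ 0.368  0.235 -0.002] [0.456 0.324 0.016]
top recess 0.89 [238. 196.] 14587 [0.559 0.032 0.021] [ 0.333 -0.154 -0.003] [0.779 0.208 0.083]
top recess 0.26 [393. 177.] 1419 [ 0.601 -0.383  0.08 ] [ 0.558 -0.443 -0.   ] [ 0.659 -0.34   0.11 ]
top tray 0.76 [235. 200.] 14901 [0.558 0.031 0.021] [ 0.33  -0.164 -0.007] [0.8   0.214 0.083]
top egg_cup 0.56 [275. 148.] 283 [ 0.696 -0.069  0.054] [ 0.67  -0.091  0.022] [ 0.716 -0.048  0.084]
top butter_bell 0.86 [395. 174.] 1487 [ 0.602 -0.384  0.08 ] [ 0.558 -0.478 -0.003] [ 0.68 -0.34  0.11]
top sugar_shaker 0.78 [414. 236.] 1103 [ 0.441 -0.419  0.098] [ 0.407 -0.531 -0.003] [ 0.484 -0.401  0.159]
top pepper_mill 0.85 [ 93. 201.] 782 [0.542 0.381 0.142] [0.523 0.371 0.001] [0.57  0.473 0.197
[... 314 characters left out ...]
[256. 208.] 10347 [0.574 0.038 0.02 ] [ 0.285 -0.189 -0.007] [0.783 0.203 0.082]
scene tray 0.95 [255. 208.] 10144 [0.575 0.038 0.02 ] [ 0.27  -0.189 -0.004] [0.783 0.203 0.081]
scene egg_cup 0.8 [204. 213.] 334 [ 0.693 -0.071  0.059] [ 0.662 -0.131  0.016] [ 0.718 -0.045  0.083]
scene butter_bell 0.77 [138. 160.] 974 [ 0.624 -0.376  0.075] [ 0.495 -0.522 -0.006] [ 0.66  -0.341  0.108]
scene sugar_shaker 0.66 [161. 128.] 672 [ 0.462 -0.421  0.079] [ 0.293 -0.608 -0.002] [ 0.482 -0.4    0.153]
scene pepper_mill 0.93 [379. 241.] 862 [0.566 0.396 0.121] [0.519 0.371 0.002] [0.575 0.417 0.197]
scene pepper_mill 0.19 [255. 207.] 10229 [0.575 0.039 0.02 ] [ 0.272 -0.184 -0.007] [0.783 0.202 0.081]
```

View pics/top.png

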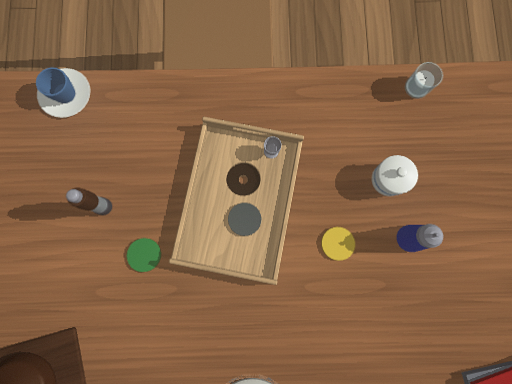

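View pics/scene.png

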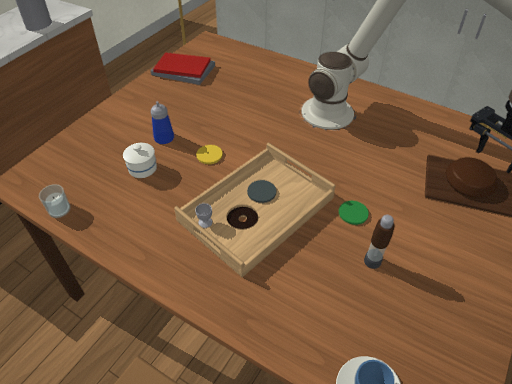

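The stone is the grey disc on the tray, at (243,219) in top and (262,190) in scene. The green disc at (144,255) and the yellow one at (338,243) are on the table and aren't meant. The recess is the dark ring at (243,179) in top, with the egg cup at (272,148).

```bash
python3 - <<'E'
from h import *
c=capture('top');f=c['frame'].astype(int)
q=[m for m in masks_of('stone',c) if abs(m['xy'][0]-243)<15 and abs(m['xy'][1]-220)<15][0]
cn=max(cv2.findContours(q['region'].astype('uint8'),0,1)[0],key=cv2.contourArea)
P=plane(c,cn[:,0],0.030);(x,y),r=cv2.minEnclosingCircle(P[:,:2].astype('float32'));print('stone',P[:,:2].min(0),P[:,:2].max(0),P[:,:2].mean(0),x,y,r)
g=f.sum(2); m=np.zeros(g.shape,'uint8'); m[155:203,220:270]=(g[155:203,220:270]<200); 
n,l,st,ce=cv2.connectedComponentsWithStats(m);k=1+st[1:,4].argmax();print(st[k],ce[k])
cn=max(cv2.findContours((l==k).astype('uint8'),0,1)[0],key=cv2.contourArea)
P=plane(c,cn[:,0],0.020);print('recess',P[:,:2].min(0),P[:,:2].max(0),cv2.minEnclosingCircle(P[:,:2].astype('float32')))
t=masks_of('tray',c)[0];v,u=np.nonzero(t['region']&(c['z_map']>0));P=depth(c,np.c_[u,v])
R=P[(P[:,2]>.012)&(P[:,2]<.07)];print('tray',cv2.minAreaRect(R[:,:2].astype('float32')))
save({'frame':cv2.resize(c['frame'][110:290,120:370],(750,540),interpolation=2)},'crop.png')
E
```

```text
stone [ 0.46161676 -0.03455029] [0.54799398 0.05162192] [0.50368667 0.00778209] 0.5039681792259216 0.008371841162443161 0.04497804492712021
[227 163  33  32 772] [242.99481865 178.79792746]
recess [ 0.57127498 -0.03489628] [0.6590473  0.05366689] ((0.6138458847999573, 0.009473232552409172), 0.04593876376748085)
tray ((0.5567048192024231, 0.023209884762763977), (0.28060922026634216, 0.4017755091190338), 77.43946838378906)
```

View pics/crop.png

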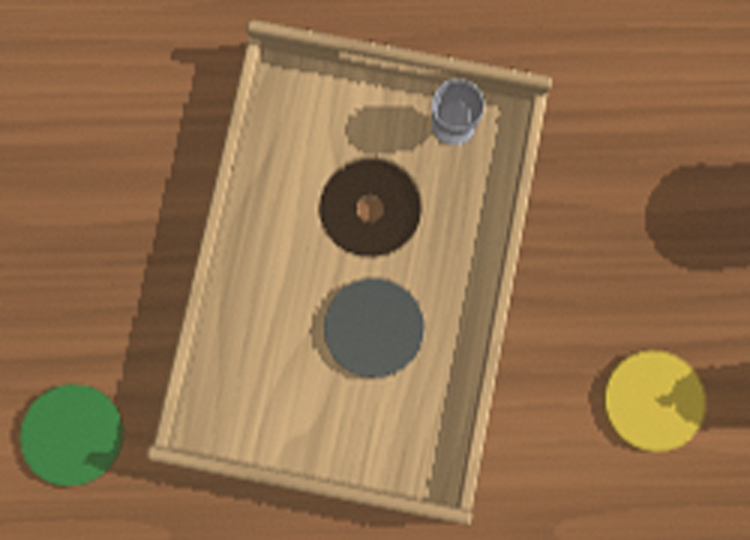

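The crop confirms it: grey stone on the tray at crop (373,327), dark brown recess with its hole at (370,207), egg cup at (457,108). Stone is at about (0.504, 0.008) and recess at about (0.615, 0.010), so the push goes almost straight along +x. I'll come in behind the stone with the fingers about 50 mm apart.

>>> drive_tool([
  [57,13,-38,0,0,0,0.025],
  [57,13,-38,0,0,0,0.025],
  [57,13,-38,0,0,0,0.025],
  [57,13,-38,0,0,0,0.025],
  [57,13,-38,0,0,0,0.025],
])

```text
time_s: 1.37
tcp_pos: [0.2946, 0.3896, 0.2416]
ee_rot: [[0.969, -0.246, 0.0], [-0.246, -0.969, 0.0], [0.0, -0.0, -1.0]]
wrist_force: [1.0, -0.4, -0.7]
gripper_width: 0.708
gripper_force: 0.0
```

>>> drive_tool([
  [57,13,-38,0,0,0,0.025],
  [57,13,-38,0,0,0,0.025],
  [57,13,-38,0,0,0,0.025],
  [57,13,-38,0,0,0,0.025],
  [57,13,-38,0,0,0,0.025],
])

```text
time_s: 1.78
tcp_pos: [0.3594, 0.1995, 0.242]
ee_rot: [[0.992, -0.123, 0.001], [-0.123, -0.992, 0.001], [0.001, -0.001, -1.0]]
wrist_force: [0.7, 0.2, 0.2]
gripper_width: 0.572
gripper_force: 0.0
```

>>> drive_tool([
  [57,13,-38,0,0,0,0.025],
  [57,13,-38,0,0,0,0.025],
  [57,13,-38,0,0,0,0.025],
  [57,13,-38,0,0,0,0.025],
  [57,13,-38,0,0,0,0.025],
])

```text
time_s: 2.2
tcp_pos: [0.4246, 0.0094, 0.2421]
ee_rot: [[1.0, 0.001, 0.001], [0.001, -1.0, 0.001], [0.001, -0.001, -1.0]]
wrist_force: [1.8, 1.0, 0.2]
gripper_width: 0.575
gripper_force: 0.0
```

>>> drive_tool([
  [57,0,0,0,0,0,0],
  [57,0,0,0,0,0,0],
  [57,0,0,0,0,0,0],
])

```text
time_s: 2.45
tcp_pos: [0.4243, 0.0112, 0.2416]
ee_rot: [[1.0, -0.002, 0.0], [-0.002, -1.0, 0.0], [0.0, -0.0, -1.0]]
wrist_force: [-0.3, 0.5, 0.1]
gripper_width: 0.568
gripper_force: 0.0
```

```bash
cat > look.py <<'E'
from h import *
import sys
s=sense();c=capture('wrist');save(c,sys.argv[1])
print(s['time_s'],s['tcp_pos'],s['wrist_force'],s['gripper_width'])
for q in masks_of('stone',c)[:3]:
    cn=max(cv2.findContours(q['region'].astype('uint8'),0,1)[0],key=cv2.contourArea)
    P=plane(c,cn[:,0],0.030,s)[:,:2];v,u=np.nonzero(q['region']&(c['z_map']>0));D=depth(c,np.c_[u,v],s)
    print('stone',q['p'],q['xy'],P.min(0),P.max(0),cv2.minEnclosingCircle(P.astype('float32')),np.percentile(D[:,2],[5,50,95]))
g=c['frame'].astype(int).sum(2);Rg=proj(c,[[.6148,.0097,.02]],s)[0];print('recess px',Rg)
m=(g<200).astype('uint8');n,l,st,ce=cv2.connectedComponentsWithStats(m)
for k in range(1,n):
    if st[k,4]>800:
        cn=max(cv2.findContours((l==k).astype('uint8'),0,1)[0],key=cv2.contourArea)
        P=plane(c,cn[:,0],0.02,s)[:,:2];print('dark',ce[k],st[k],P.min(0),P.max(0),cv2.minEnclosingCircle(P.astype('float32')))
E
python3 look.py w1.png
```

```text
2.45 [0.42427041 0.01120276 0.24155548] [-0.26057789  0.45237025  0.05801409] 0.5683091578724805
stone 0.75 [256.3, 102.2] [ 0.46025845 -0.03540446] [0.54625197 0.05203455] ((0.5025475025177002, 0.008634084835648537), 0.04511069878935814) [0.0282628  0.02956102 0.03082924]
stone 0.63 [448.8, 160.1] [ 0.39530222 -0.27122394] [ 0.48040881 -0.18229829] ((0.43768930435180664, -0.22670264542102814), 0.044661879539489746) [0.0075708  0.00961132 0.01093734]
stone 0.6 [43.9, 177.9] [0.37916584 0.21920749] [0.46316634 0.30787567] ((0.4215735197067261, 0.2639293968677521), 0.04525561258196831) [0.00614551 0.00948644 0.01085064]
recess px [253.2543463   -3.33095163]
dark [253.4506989   18.78995089] [ 211    0   86   43 2647] [ 0.5692119  -0.03576216] [0.61187067 0.05469317] ((0.611795961856842, 0.009439345449209213), 0.04530157148838043)
dark [492.45714286  35.8030888 ] [ 470   16   42   41 1295] [ 0.56268   -0.2898855] [ 0.60484216 -0.23382385] ((0.582787036895752, -0.262129545211792), 0.03394542634487152)
dark [ 41.78710395 182.84880489] [  12  159   69   50 1799] [0.37834634 0.22406915] [0.44265721 0.31544702] ((0.4176025390625, 0.26964130997657776), 0.04621870815753937)
dark [255.21702941 318.34313815] [    0   228   512   156 54905] [ 0.06118407 -0.42766338] [0.35131968 0.43859977] ((0.0788845419883728, 0.005407184362411499), 0.43353211879730225)
```

View pics/w1.png

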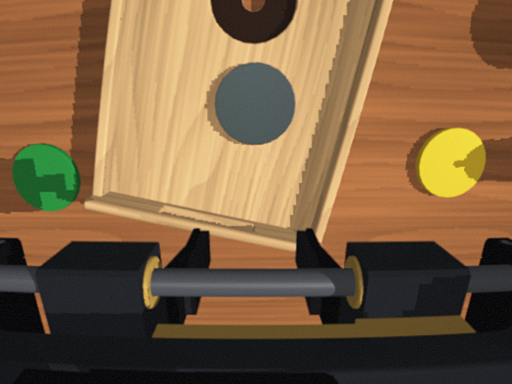

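The wrist view shows the stone at (256,102) and the recess at the top edge (253,0), both in line with the fingers. It agrees with the top view, so I'm lowering behind the stone.

>>> drive_tool([
  [57,0,-2,-38,0,0,0],
  [57,0,0,-38,0,0,0],
  [57,0,0,-38,0,0,0],
  [57,0,0,-38,0,0,0],
  [57,0,0,-30,0,0,0],
])

```text
time_s: 2.97
tcp_pos: [0.4233, 0.0107, 0.0577]
ee_rot: [[1.0, 0.003, -0.001], [0.003, -1.0, -0.0], [-0.001, 0.0, -1.0]]
wrist_force: [0.1, 0.4, -0.4]
gripper_width: 0.569
gripper_force: 0.0
```

>>> drive_tool([
  [57,0,0,-6,0,0,0],
  [57,0,0,-6,0,0,0],
  [57,0,0,-4,0,0,0],
  [57,0,0,0,0,0,0],
  [57,0,0,0,0,0,0],
])

```text
time_s: 3.38
tcp_pos: [0.4255, 0.0101, 0.0449]
ee_rot: [[1.0, 0.0, 0.003], [0.0, -1.0, 0.001], [0.003, -0.001, -1.0]]
wrist_force: [0.6, 0.3, 0.1]
gripper_width: 0.571
gripper_force: 0.0
```

>>> drive_tool([
  [57,2,-1,-2,0,0,0],
  [57,6,0,0,0,0,0],
  [57,6,0,0,0,0,0],
  [57,6,0,0,0,0,0],
  [57,6,0,0,0,0,0],
])

```text
time_s: 3.8
tcp_pos: [0.4515, 0.0084, 0.0419]
ee_rot: [[1.0, -0.001, 0.001], [-0.001, -1.0, 0.0], [0.001, -0.0, -1.0]]
wrist_force: [-0.7, 0.4, -1.0]
gripper_width: 0.568
gripper_force: 0.0
```

>>> drive_tool([
  [57,5,0,0,0,0,0],
  [57,5,0,0,0,0,0],
  [57,5,0,0,0,0,0],
  [57,5,0,0,0,0,0],
  [57,5,0,0,0,0,0],
])

```text
time_s: 4.22
tcp_pos: [0.4754, 0.0082, 0.0414]
ee_rot: [[1.0, -0.001, -0.001], [-0.001, -1.0, -0.0], [-0.001, 0.0, -1.0]]
wrist_force: [-0.7, 1.0, 1.2]
gripper_width: 0.57
gripper_force: 1.0
```

>>> drive_tool([
  [57,5,0,0,0,0,0],
  [57,5,0,0,0,0,0],
  [57,5,0,0,0,0,0],
  [57,5,0,0,0,0,0],
  [57,5,0,0,0,0,0],
])

```text
time_s: 4.63
tcp_pos: [0.5009, 0.0084, 0.0415]
ee_rot: [[1.0, -0.001, 0.0], [-0.001, -1.0, 0.0], [0.0, -0.0, -1.0]]
wrist_force: [-0.4, 0.6, -0.2]
gripper_width: 0.569
gripper_force: 0.8
```

```bash
python3 look.py w2.png
```

```text
4.6333 [0.50093335 0.00841482 0.04149095] [-0.35935259  0.55507489 -0.17755014] 0.5686841039655568
stone 0.75 [251.7, 162.2] [ 0.50484492 -0.0361579 ] [0.59283904 0.05225188] ((0.5487269759178162, 0.008285816758871078), 0.04484521225094795) [0.02856842 0.02962306 0.03065145]
recess px [248.97018637  31.79579976]
dark [248.62750177  43.16317401] [  160     0   180   103 12741] [ 0.58155615 -0.03454027] [0.62976403 0.0536238 ] ((0.613452136516571, 0.009600626304745674), 0.044241901487112045)
dark [252.5574558  312.98922158] [    0   194   512   190 57244] [ 0.38124107 -0.18993118] [0.53231226 0.20064588] ((0.3890584409236908, 0.005337121896445751), 0.19552472233772278)
```

View pics/w2.png

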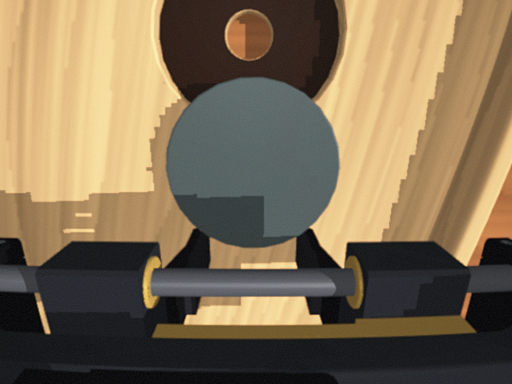

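The stone is cradled between the fingertips at (252,162), pointing at the recess hole at (249,35). About 65 mm is left, with a drift of about +1.3 mm in y.

>>> drive_tool([
  [57,5,0.3,0,0,0,0],
  [57,5,0.3,0,0,0,0],
  [57,5,0.3,0,0,0,0],
  [57,5,0.3,0,0,0,0],
  [57,5,0.1,0,0,0,0],
])

```text
time_s: 5.15
tcp_pos: [0.5259, 0.0097, 0.0415]
ee_rot: [[1.0, -0.001, 0.0], [-0.001, -1.0, -0.0], [0.0, 0.0, -1.0]]
wrist_force: [-2.1, 0.0, -1.0]
gripper_width: 0.572
gripper_force: 0.6
```

>>> drive_tool([
  [57,5,0,0,0,0,0],
  [57,5,0,0,0,0,0],
  [57,5,0,0,0,0,0],
  [57,5,0,0,0,0,0],
  [57,4,0,0,0,0,0],
])

```text
time_s: 5.57
tcp_pos: [0.5499, 0.0097, 0.0416]
ee_rot: [[1.0, -0.001, 0.0], [-0.001, -1.0, -0.0], [0.0, 0.0, -1.0]]
wrist_force: [-2.2, -0.6, 0.3]
gripper_width: 0.573
gripper_force: 0.7
```

>>> drive_tool([
  [57,2,0,0,0,0,0],
  [57,2,0,0,0,0,0],
  [57,2,0,0,0,0,0],
  [57,2,0,0,0,0,0],
  [57,2,0,0,0,0,0],
])

```text
time_s: 5.98
tcp_pos: [0.5594, 0.0097, 0.0417]
ee_rot: [[1.0, -0.001, -0.0], [-0.001, -1.0, -0.0], [-0.0, 0.0, -1.0]]
wrist_force: [-0.7, 0.2, 1.6]
gripper_width: 0.566
gripper_force: 0.8
```

```bash
python3 look.py w3.png
```

```text
5.9833 [0.55939612 0.00966278 0.04167202] [-0.6582206   0.21568391  1.55313904] 0.5661180139418075
stone 0.92 [253.6, 162.4] [ 0.56261252 -0.03404127] [0.65085561 0.05295361] ((0.606734573841095, 0.009303802624344826), 0.044672925025224686) [0.02459702 0.02766946 0.03093395]
recess px [251.69854737 150.63425008]
dark [248.0463621   83.55803723] [ 169   58  165   85 2955] [ 0.61956947 -0.03318874] [0.66112129 0.05368752] ((0.6242443323135376, 0.010350486263632774), 0.04359699413180351)
dark [253.14336446 312.61073674] [    0   194   512   190 57727] [ 0.43945371 -0.18895325] [0.59072802 0.20209997] ((0.44768524169921875, 0.006551831960678101), 0.19577831029891968)
```

View pics/w3.png

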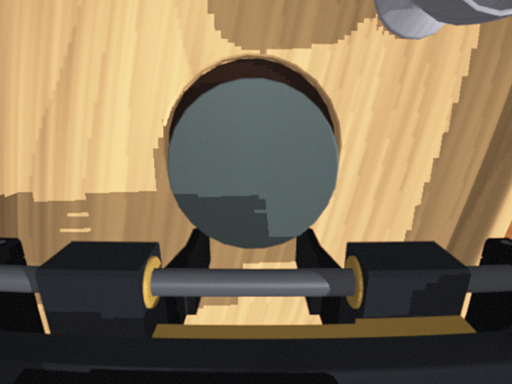

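The stone's leading edge has tipped into the recess, with a dark crescent showing at (250,70). About 7 mm remain, so I'll continue slowly.

>>> drive_tool([
  [57,1.5,0,0,0,0,0],
  [57,1.5,0,0,0,0,0],
  [57,1.5,0,0,0,0,0],
  [57,1,0,0,0,0,0],
  [57,0,0,0,0,0,0],
])

```text
time_s: 6.5
tcp_pos: [0.5653, 0.0097, 0.0416]
ee_rot: [[1.0, -0.001, 0.001], [-0.001, -1.0, 0.0], [0.001, -0.0, -1.0]]
wrist_force: [-0.8, -0.2, -0.8]
gripper_width: 0.572
gripper_force: 0.2
```

```bash
python3 look.py w4.png
```

```text
6.5 [0.5652761  0.00972905 0.04157087] [-0.81261117 -0.16125025 -0.81582497] 0.5715555332644269
stone 0.8 [254.6, 163.4] [ 0.56916656 -0.03391186] [0.65672772 0.05229174] ((0.6129270195960999, 0.00976073183119297), 0.04412727802991867) [0.0202558  0.02440594 0.02871046]
recess px [251.842643   161.57071238]
dark [244.05698673  89.4941452 ] [ 170   70  159   75 1281] [ 0.62440314 -0.03015534] [0.66132369 0.05327898] ((0.6298500299453735, 0.011561820283532143), 0.042171262204647064)
dark [253.23732599 312.83818131] [    0   193   512   191 57756] [ 0.44558656 -0.18865435] [0.59722199 0.20198345] ((0.4538215696811676, 0.006644042208790779), 0.1955719292163849)
```

>>> drive_tool([
  [57,1,0,0,0,0,0],
  [57,1,0,0,0,0,0],
  [57,0.5,0,0,0,0,0],
  [57,0,0,0,0,0,0],
  [57,0,0,0,0,0,0],
])

```text
time_s: 7.02
tcp_pos: [0.5675, 0.0097, 0.0416]
ee_rot: [[1.0, -0.001, 0.0], [-0.001, -1.0, 0.0], [0.0, -0.0, -1.0]]
wrist_force: [-1.2, 0.5, -0.3]
gripper_width: 0.566
gripper_force: 0.0
```

```bash
python3 look.py w5.png
```

```text
7.0167 [0.56753803 0.00973817 0.04162   ] [-1.19738022  0.53073265 -0.28283812] 0.5664363525252337
stone 0.57 [253.1, 160.8] [ 0.57441184 -0.0324413 ] [0.65718316 0.05107023] ((0.6155662536621094, 0.00931531097739935), 0.0424162819981575) [0.01852212 0.0196164  0.02065645]
recess px [251.85768177 165.6859662 ]
dark [239.70845921  97.77416918] [ 170   74  163   94 1324] [ 0.61419107 -0.03288783] [0.66166991 0.05411823] ((0.6220008730888367, 0.010632812976837158), 0.0440991036593914)
dark [253.50238874 313.80935548] [    0   192   512   192 57143] [ 0.4477462 -0.1887103] [0.60002105 0.20209762] ((0.4559710919857025, 0.006672775838524103), 0.19565610587596893)
```

View pics/w5.png

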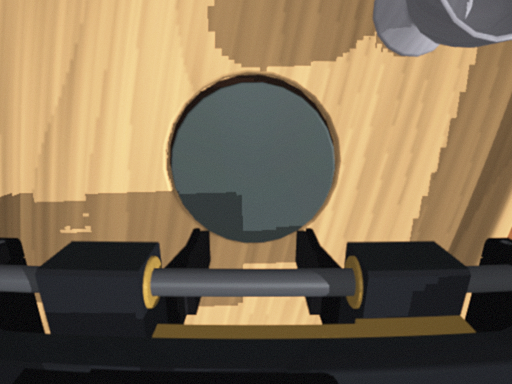

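The stone has dropped in: its top is uniformly at 0.0195 m, level with the floor, and an even gap shows around it at (253,160). I'm backing off and up, then checking.

>>> drive_tool([
  [57,-3,0,2,0,0,0],
  [57,-5,0,8,0,0,0],
  [57,-5,0,20,0,0,0],
  [57,-20,0,38,0,0,0],
  [57,-30,0,38,0,0,0],
])

```text
time_s: 7.53
tcp_pos: [0.5092, 0.0096, 0.1423]
ee_rot: [[1.0, -0.001, -0.0], [-0.001, -1.0, -0.001], [-0.0, 0.001, -1.0]]
wrist_force: [0.7, 2.2, 1.8]
gripper_width: 0.574
gripper_force: 0.0
```

>>> drive_tool([
  [57,-30,0,35,0,0,0],
  [57,-30,0,30,0,0,0],
  [57,-20,0,0,0,0,0],
  [57,0,0,0,0,0,0],
  [57,0,0,0,0,0,0],
])

```text
time_s: 7.95
tcp_pos: [0.4316, 0.0096, 0.2035]
ee_rot: [[1.0, -0.0, 0.003], [-0.0, -1.0, 0.001], [0.003, -0.001, -1.0]]
wrist_force: [0.9, -0.1, -0.4]
gripper_width: 0.57
gripper_force: 0.0
```

```bash
python3 look.py w6.png; python3 - <<'E'
from h import *
c=capture('top')
for l in ('egg_cup','butter_bell','sugar_shaker','pepper_mill','stone'):
    for q in masks_of(l,c)[:3]: print(l,round(q['p'],2),q['xy'])
t=masks_of('tray',c)[0];v,u=np.nonzero(t['region']&(c['z_map']>0));P=depth(c,np.c_[u,v])
R=P[(P[:,2]>.012)&(P[:,2]<.07)];print('tray',cv2.minAreaRect(R[:,:2].astype('float32')))
E
```

```text
7.95 [0.43157259 0.00959574 0.20345912] [ 0.89561194 -0.13141492 -0.4411149 ] 0.5701046312285135
stone 0.95 [464.6, 175.8] [ 0.39871914 -0.26818307] [ 0.48127021 -0.18044439] ((0.43848156929016113, -0.2243051379919052), 0.044343043118715286) [0.00726058 0.00964212 0.01089127]
stone 0.77 [29.1, 189.0] [0.38013032 0.21652222] [0.46339316 0.29971484] ((0.42180919647216797, 0.2614057660102844), 0.04572813957929611) [0.00487824 0.00950265 0.01077315]
stone 0.73 [253.4, 19.0] [ 0.56662983 -0.03277763] [0.60547771 0.05077623] ((0.6015746593475342, 0.009068096056580544), 0.04198894277215004) [0.01819355 0.01957404 0.02088727]
recess px [252.22015591  -7.48763841]
dark [72.52270169 52.39437148] [  56    0   36  108 2665] [0.51099724 0.16668204] [0.613891   0.21573741] ((0.5616859197616577, 0.19139054417610168), 0.056064266711473465)
dark [502.656       31.23022222] [ 490    0   22   69 1125] [ 0.55340037 -0.26177447] [ 0.61992741 -0.2319661 ] ((0.5861314535140991, -0.2503962516784668), 0.03461843356490135)
dark [ 33.78562758 189.46540422] [   0  154   77   70 4119] [0.37975015 0.20143296] [0.46192989 0.31084203] ((0.4233908951282501, 0.256137490272522), 0.06646555662155151)
dark [258.68263854 318.11716056] [    0   228   512   156 59730] [ 0.11743303 -0.38244244] [0.37525827 0.39134626] ((0.13295014202594757, 0.004441484343260527), 0.3872949779033661)
egg_cup 0.78 [273.1, 144.4]
butter_bell 0.68 [395.4, 174.3]
sugar_shaker 0.81 [412.2, 238.3]
sugar_shaker 0.31 [239.6, 180.3]
pepper_mill 0.91 [91.1, 200.4]
pepper_mill 0.6 [241.9, 180.1]
stone 0.95 [336.6, 243.2]
stone 0.56 [241.3, 180.4]
stone 0.55 [137.7, 241.8]
tray ((0.5563801527023315, 0.023211568593978882), (0.2806607186794281, 0.40126895904541016), 77.41334533691406)
```

View pics/w6.png

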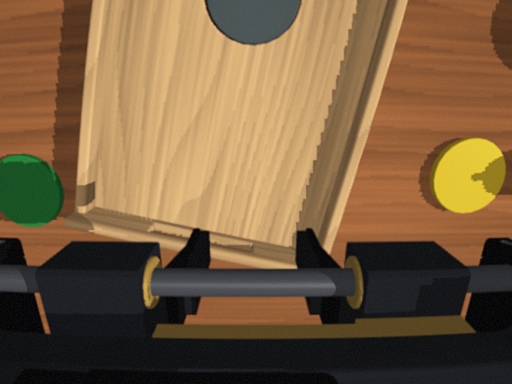

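The stone sits in the recess at (253,15), its top at 0.0196 m, level with the floor. The tray and the other objects haven't moved, and the arm is clear.

```bash
python3 -c "
from station import *
print(finish_job())"
```

```text
the job is handed in; nothing more can be done
None
```

The grey stone lies flat and flush in the tray's recess after about 8 s; the tray, egg cup and table items measured unmoved, and the job is handed in (no verdict was returned).

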